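# Change the honing stone in the sharpening stand

## Task

Change the honing stone in the sloping sharpening stand: slide the worn, hollowed stone that is in it up and out of the track and set it down flat on the cork pad, then slide the thick flat stone in at the upper, open end of the track and down until it is fully home against the stop. Then tip the stand's hinged dust cover over so that it falls shut, and leave the other tools where they are.

Things in the scene. Friction and masses are not known exactly. Their poses are not given: they have to be found in the camera images.
- bed: Sloping bed of the sharpening stand, a fixed wooden wedge 100 mm wide. Origin: on the bed, on the track's centre line, at the face of the steel stop (18 mm high) at the lower end. x runs up the slope (28 degrees, rising away from the robot) along the track, y to the left, z square off the bed. The bed surface ends at x = 210 mm, bare above the track; the origin is 38 mm above the bench.
- worn_stone: Worn honing stone, grey, 112 x 40 mm, top hollowed (36 mm above the underside at the ends, 32 mm mid-way), on a metal flange 120 x 64 x 8 mm that runs under the rails; about 0.3 kg. Origin: centre of the underside, x along it, z up. Starts home in the track (origin at bed x = 60 mm); grip it across the 40 mm; free once its origin is past bed x = 196 mm.
- new_stone: Thick flat honing stone, grey, 112 x 40 mm, top 42 mm above the underside, on the same flange 120 x 64 x 8 mm; about 0.36 kg. Origin: centre of the underside, x along it, z up. Starts flat on the bench; goes in either end first. Home: origin at bed x = 60 mm, y = z = 0. Play in the track 1.8 mm each side, 2 mm in height; friction holds it.
- cork_pad: Cork pad fixed on the bench, 140 x 90 x 4 mm (x, y, z), empty at the start; origin at the centre of its underside. It and the new stone lie one to the left and one to the right of the stand, either way round.
- cover (a joint): Dust cover, a shallow upside-down wooden tray 152 x 107 x 50 mm, hinged along the bed's left edge (line along bed x at y = 53.5, z = 3 mm). 0 = shut over the track, top 52 mm off the bed; grows as it opens to the left; starts open, leaning on its 1.85 rad stop. Below about 0.95 rad its own weight (0.16 kg) swings it shut.
- cover_edge (a point): Middle of the cover's free long edge, at the outer corner of its top board; shut: bed x = 55, y = -53.5, z = 52 mm; open: about bed x = 55, y = 130, z = 92 mm. It swings on an arc of 118 mm radius about the hinge line: follow that arc, as a straight sideways push can jam by friction on a leaning cover.
- sanding_block: bystander: pale wooden sanding block, 51 x 92 x 31 mm (x, y, z of its own frame); origin at the centre of its underside
- wax_block: bystander: yellow beeswax block, 35 x 60 x 22 mm; origin at the centre of its underside
- white_glue: bystander: upright white glue bottle, 60 mm across, 150 mm high; origin at the centre of its underside
- pin_hammer: bystander: small hammer lying along its own y (head at -y), 76 x 216 x 18 mm; origin at the centre of its underside
- thumb_plane_1: bystander: small brass thumb plane, 25 x 50 x 30 mm; origin at the centre of its underside
- track_mouth (a point): Open upper end of the undercut track on the bed (bed x = 126 mm, y = z = 0). Its two grey metal rails run from the stop (x = 0) to here: inside 67.6 mm wide and 10 mm high, under lips whose tops are at z = 14 mm and which leave a 50 mm slot. Past it the lips go on, thinner, to x = 136 mm (clear underneath 12 mm), and two 10 mm high guides flare to 75 mm at x = 150 mm.
- desk_lamp: Fixed desk lamp, an obstacle: base 110 x 150 mm, 18 mm high (x from -64 to +46 mm of its origin), with an upright arm 50 mm wide and 382 mm tall that stands above the origin, x from -10 to +30 mm; origin at the underside of the base.
- string_winder: Fixed cast-iron winder, an obstacle: 164 x 170 mm, 190 mm high; its wheel and crank reach 82 mm to -x of the origin (the middle of its underside).

How it is judged:
By the outcome, as a careful person would: the job done as asked, in the order asked, and still so for the second after the job is handed in, with the robot touching nothing.
It also fails if it takes over 67 s, if anything falls off the work surface, if the arm or the gripper's body presses on something with over 40 N, if the wrist force passes 120 N, or if a joint passes its speed limit or range.

## Robot

A 6-joint arm with a two-finger parallel gripper is mounted at the origin on a cart in front of the work surface, level with it; the furniture and walls round the work are solid. World frame = base frame: x ahead of the robot, y to its left, z up, the work surface at z = 0. Lengths are in m, angles in degrees, forces in N, time in s.
With the tool pointing down it reaches from about 0.35 to 0.875 m from the base axis. Payload 4.2 kg.
Tool frame: the origin (TCP) lies midway between the tips of the shut fingers; the grasp point (between the pads) lies 19 mm behind it; z points along the fingers, y is the line along which they close (so a half turn about z gives the same grasp; the last joint's range is limited). The gripper opens to 87 mm and grips with 3 to 60 N. Pads are 19 mm wide; open, the fingers measure 117 mm over their backs; the gripper's body (75 mm by 190 mm) begins 51 mm behind the grasp point.
Start: joints at [-57.319, 22.042, 0.453, 0, -68.411, -14.817], TCP at [0.192, -0.595, 0.223] pointing down, gripper open.
Joint ranges: [-179.83, 179.83], [-69.29, 118.12], [-61.27, 80.66], [-181.25, 117.63], [-171.15, -9.14], [-177.46, 177.46]. Speed limits (degrees/s): [159.86, 159.86, 180, 180, 180, 180].

## Interface

Orientations are given as a 3x3 rotation matrix whose columns are the frame's x, y, z axes.
In Python, from station import r gives the robot as it stands.
- The arm moves only by the tool steer_hand, called as name(argument=value, ...) on one line, values as JSON. Schema: {"type":"object","properties":{"rows":{"type":"array","items":{"type":"number"},"minItems":7,"maxItems":56},"only":{"type":"string"},"quiet":{"type":"boolean"},"lines":{"type":"string"}},"required":["rows"],"additionalProperties":false}. rows is one flat list of numbers that holds 1 to 8 rows one after another, with no inner brackets; each row has 7 numbers: the opening from 0.0 (shut) to 1.0 (fully open), then dx, dy, dz in m, then a rotation vector rx, ry, rz in degrees; each row is the pose to reach, as a shift and turn from the pose commanded when the call began, along the tool's axes at that moment; what a row does not reach only later rows make up. A row lasts 1/10 s, in which the tool goes at most 0.05 m and 8.59 degrees, less where a joint would pass 70% of its speed; a pose out of reach is approached as far as the arm can. The fingers move at their own pace and stop on an object; the grip force is fixed at half the most. Time passes only in rows, so rows that do not move let the fingers close. The tool returns the time, the measured TCP pose, the force, the opening and the grip force at its end. only (a regular expression) keeps the lines of the reply that match it, lines (a string "A,B") keeps lines A to B, and quiet returns only ok. Input that does not fit is refused with a message, and nothing moves.
- r.sense(): the state, without advancing time (a new reading comes with each control period).
- r.capture(name): name is "side" or "top" or "wrist"; returns a dict with "pixels" (480x640x3 uint8, red, green, blue), "z_map" (480x640 float32, m along the optical axis (not along the pixel's ray), 0 where there is no reading), "K" (3x3 intrinsics, pixels), "world_from_camera" (4x4, takes a point from camera to world coordinates). Camera axes: x right, y up, looking along -z (the intrinsics and any distortion apply to the point x, -y, -z); pixel columns grow to the right and rows downward; lengths in m; the calibration is good to about 2 mm. A picture is of the moment at which its call begins.
- r.finish_job(): hands the job in; it is judged then, once.
The state is a dict: "time_s": time; "joints": joint angles; "joint_velocities": joint speeds; "effort": joint torques, N m; "tcp_pos": TCP position; "ee_rot": TCP orientation; "wrist_force": force on the tool from outside, world axes, zero at the start; "moment": the same for the moment, N m; "gripper_width": opening from 0.0 (shut) to 1.0 (fully open); "gripper_force": force on a finger pad.
Only numpy, scipy, OpenCV 4.12 (cv2) and the standard library are available. Lean on these libraries where they do the work, as an engineer would, in place of code of your own. Each camera call takes 0.05 s, during which the arm holds its last target. There are 200 camera calls.

## Working session

There is one attempt and no reset: what is moved stays moved. The work goes in short steps, Python scripts to look and compute and a tool call to move; the robot and the scene stay as the last step left them, time stands still between calls to the robot, and variables do not carry over. Pictures are saved under pics/ and viewed, at most 12 in all, crops included, and the job is handed in when it is done.

```bash
ls; mkdir -p pics
```

Run:
```python
from station import r
import cv2,numpy as np
for n in("top","side"):
    c=r.capture(n); cv2.imwrite(f"pics/{n}0.png",c["pixels"][:,:,::-1]); np.savez(f"{n}0.npz",**c)
    print(n,c["K"].tolist(),np.round(c["world_from_camera"],3).tolist(),[k for k in c])
s=r.sense();print(s)
```

```text
pics
station.py
top [[500.6893945227376, 0.0, 311.1744299251441], [0.0, 500.6893945227376, 241.1914511277899], [0.0, 0.0, 1.0]] [[-0.015, 0.992, -0.125, 0.344], [-1.0, -0.013, 0.012, 0.002], [0.01, 0.125, 0.992, 1.577], [0.0, 0.0, 0.0, 1.0]] ['pixels', 'z_map', 'K', 'world_from_camera']
side [[571.5444431758792, 0.0, 325.91918906603985], [0.0, 571.5444431758792, 239.16166881054355], [0.0, 0.0, 1.0]] [[0.987, 0.09, -0.132, 0.335], [-0.159, 0.487, -0.859, -1.284], [-0.013, 0.869, 0.495, 0.849], [0.0, 0.0, 0.0, 1.0]] ['pixels', 'z_map', 'K', 'world_from_camera']
{'time_s': 0.1, 'joints': array([-5.73199158e+01,  2.20869503e+01,  3.87505135e-01, -2.31705282e-02,
       -6.84120932e+01, -1.48173765e+01]), 'joint_velocities': array([ 0.10377152, -0.08835344,  0.18203457,  0.14424266, -0.06818494,
       -0.06519062]), 'effort': array([ 6.92099434e-05, -3.91689849e+01,  1.87935627e+01,  4.23185527e+00,
        1.34842933e-02, -7.06926903e-05]), 'tcp_pos': array([ 0.19155953, -0.594354  ,  0.22156759]), 'ee_rot': array([[-9.51839945e-01, -3.06594488e-01, -7.34598690e-04],
       [-3.06595339e-01,  9.51838173e-01,  1.84155865e-03],
       [ 1.34607343e-04,  1.97809361e-03, -9.99998035e-01]]), 'wrist_force': array([ 0.94043955, -0.64250159,  0.4330386 ]), 'moment': array([-0.00524438,  0.0013924 , -0.02901202]), 'gripper_force': 0.0, 'gripper_width': 1.001722979492956}
```

View pics/top0.png

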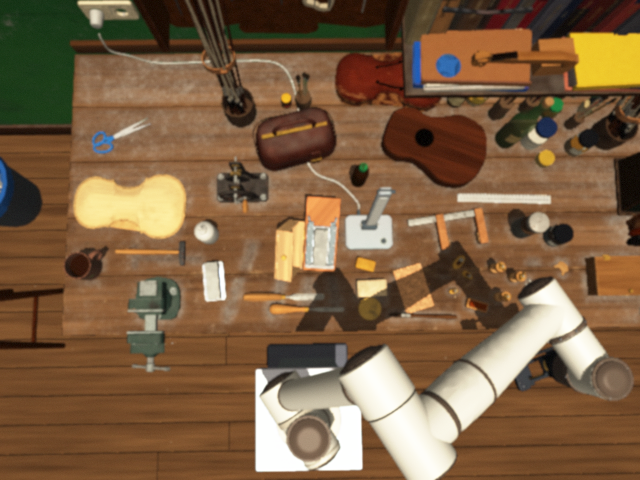

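View pics/side0.png

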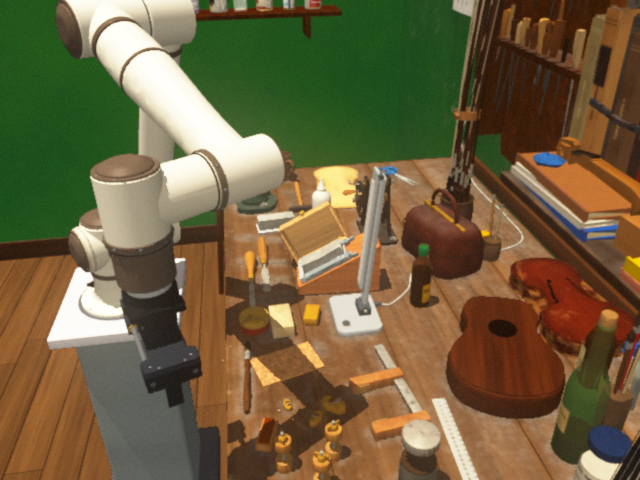

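The top view shows the stand at about (320,235), with its open cover at (288,250). The new stone is at (214,281), the cork pad at (413,288), the lamp at (370,232) and the winder at (243,185). Next I'll measure from the depth maps.

Create h.py:
```python
import numpy as np,cv2
def cloud(c):
    z=c["z_map"].astype(float);K=c["K"];v,u=np.mgrid[:480,:640]
    P=np.stack([(u-K[0,2])/K[0,0]*z,-(v-K[1,2])/K[1,1]*z,-z,np.ones_like(z)],-1)@c["world_from_camera"].T
    P=P[...,:3];P[z==0]=np.nan;return P
```

Run:
```python
from h import *
cs={n:dict(np.load(n+"0.npz")) for n in("top","side")}
# ortho map 1mm/px over x .2...7 , y -.4...45
for n,c in cs.items():
    P=cloud(c)
    m=c["pixels"]
    print(n)
    # bench height check
    if n=="top":
        for nm,(u,v) in dict(stone=(214,281),pad=(413,288),bench=(260,300),lampbase=(355,243),lamptop=(385,195),wax=(366,264),sand=(371,287),cov=(285,240),cov2=(297,262),glue=(205,231),winder=(243,185),bedtop=(322,210),stoneb=(320,245)).items():
            print(nm,np.round(P[v,u],4))
    np.save(n+"P.npy",P)
c=cs["top"];cr=c["pixels"][170:340,110:450,::-1]
cv2.imwrite("pics/a.png",cv2.resize(cr,None,fx=2.35,fy=2.35,interpolation=cv2.INTER_CUBIC))
P=cloud(c);h=P[170:340,110:450,2];hm=np.uint8(np.clip(np.nan_to_num(h)/.2,0,1)*255)
cv2.imwrite("pics/b.png",np.vstack([cv2.resize(cr,(600,300)),cv2.resize(cv2.applyColorMap(hm,cv2.COLORMAP_JET),(600,300),interpolation=0)]))
```

```text
top
stone [0.4183 0.2819 0.0434]
pad [ 0.3896 -0.3342  0.0028]
bench [0.3589 0.1439 0.02  ]
lampbase [ 0.5325 -0.1542  0.0174]
lamptop [ 0.6072 -0.1953  0.3731]
wax [ 0.466  -0.187   0.0166]
sand [ 0.3937 -0.1987  0.0312]
cov [0.5248 0.0591 0.1735]
cov2 [0.4735 0.0282 0.0367]
glue [0.5626 0.2973 0.1119]
winder [0.724  0.198  0.0133]
bedtop [ 0.6202 -0.0489  0.117 ]
stoneb [ 0.5178 -0.0417  0.1011]
side
```

View pics/b.png

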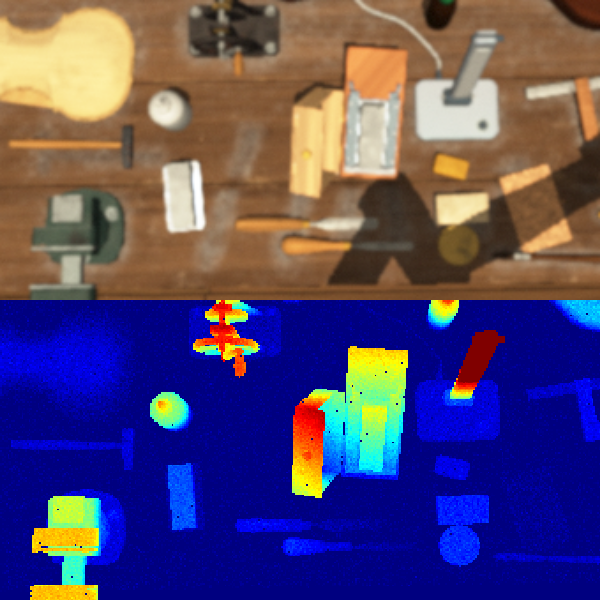

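Run:
```python
from h import *
P=np.load("topP.npy");X,Y,Z=P[...,0],P[...,1],P[...,2]
u=np.arange(640)[None]+0*Z; 
def rect(m,name):
    m=cv2.morphologyEx(m.astype(np.uint8),cv2.MORPH_OPEN,np.ones((3,3)));n,l,s,_=cv2.connectedComponentsWithStats(m)
    k=1+s[1:,4].argmax();q=P[l==k];R=cv2.minAreaRect((q[:,:2]*1e3).astype(np.float32))
    print(name,len(q),np.round(R[0],1),np.round(R[1],1),round(R[2],2),'zmed',np.median(q[:,2]).round(4));return q
bx=lambda a,b,c,d:(X>a)&(X<b)&(Y>c)&(Y<d)
rect(bx(.3,.55,.2,.36)&(Z>.03)&(Z<.06),"newtop")
rect(bx(.3,.55,.2,.36)&(Z>.005)&(Z<.06),"newall")
rect(bx(.3,.55,.0,.2)&(Z>.005)&(Z<.06)&(Y>.0),"chisels")
rect(bx(.34,.44,-.26,-.15)&(Z>.022)&(Z<.05),"sand")
rect(bx(.44,.5,-.24,-.13)&(Z>.012)&(Z<.05),"wax")
# bed bare area
b=rect(bx(.59,.68,-.12,.02)&(Z>.08),"bed")
A=np.c_[b[:,:2],np.ones(len(b))];
for i in range(4):
    co=np.linalg.lstsq(A,b[:,2],rcond=None)[0];e=np.abs(A@co-b[:,2]);k=e<.008;A=A[k];b=b[k]
print(co,np.degrees(np.arctan(np.hypot(co[0],co[1]))),np.degrees(np.arctan2(co[1],co[0])),len(b))
h=Z-(X*co[0]+Y*co[1]+co[2])
h=h*np.cos(np.radians(28))
rect(bx(.45,.62,-.1,.02)&(h>.025)&(h<.045),"worntop")
q=rect(bx(.42,.7,-.13,.03)&(np.abs(h)<.018),"bedrails")
```

```text
newtop 499 [420.1 287.9] [112.3  42.9] 3.71 zmed 0.0412
newall 648 [419.6 290.6] [119.9  58.1] 5.75 zmed 0.0397
chisels 291 [368.4 131.9] [130.3  24.6] 89.91 zmed 0.0209
sand 579 [ 378.5 -200.7] [89.8 73.8] 89.17 zmed 0.0309
wax 209 [ 465.  -184.7] [59.6 35.3] 74.58 zmed 0.0204
bed 804 [622.9 -51.8] [99.7 67.6] 85.63 zmed 0.1193
[ 0.52090709 -0.04174235 -0.20804613] 27.59052903391234 -4.581547482043248 778
worntop 488 [509.6 -43.2] [ 39.8 103.7] 85.59 zmed 0.0945
bedrails 2041 [553.8 -33. ] [127.2 208.5] 85.81 zmed 0.0986
```

Run:
```python
from h import *
from station import r
s=r.sense();p=s["tcp_pos"];R=s["ee_rot"]
w=r.capture("wrist");print("wristcam in tool",np.round(R.T@(w["world_from_camera"][:3,3]-p),3),np.round(R.T@w["world_from_camera"][:3,:3],2).tolist())
Q=np.vstack([np.load(n+"P.npy").reshape(-1,3) for n in("top","side")]);Q=Q[~np.isnan(Q[:,0])]
q=(Q-p)@R*1e3
k=(np.hypot(q[:,0],q[:,1])<150)&(q[:,2]<15)&(q[:,2]>-260);q=q[k]
for a in range(-260,10,15):
    m=q[(q[:,2]>=a)&(q[:,2]<a+15)]
    if len(m)>5: print(a,len(m),np.round(np.percentile(m[:,:2],[2,98],axis=0)).tolist())
# cover in bed frame
yaw=np.radians(-4.35);t=np.radians(28);x=np.array([np.cos(yaw)*np.cos(t),np.sin(yaw)*np.cos(t),np.sin(t)]);y=np.array([-np.sin(yaw),np.cos(yaw),0]);B=np.c_[x,y,np.cross(x,y)]
o=np.array([.4715,-.0403,.038]);q=(Q-o)@B*1e3
m=(q[:,0]>-40)&(q[:,0]<220)&(q[:,1]>56)&(q[:,1]<150)&(q[:,2]>-40+0)&(q[:,2]<150)&(Q[:,2]>.04)[:]
m=q[m]
for a in range(56,150,10):
    k=m[(m[:,1]>=a)&(m[:,1]<a+10)]
    if len(k)>5: print(a,len(k),np.round(np.percentile(k[:,[0,2]],[2,50,98],axis=0)).tolist())
```

```text
wristcam in tool [ 0.066  0.    -0.163] [[0.0, 0.97, 0.24], [1.0, -0.0, -0.0], [-0.0, 0.24, -0.97]]
-260 619 [[-36.0, -43.0], [42.0, 42.0]]
-245 614 [[-34.0, -41.0], [40.0, 41.0]]
-230 687 [[-34.0, -41.0], [40.0, 40.0]]
-215 664 [[-35.0, -41.0], [40.0, 40.0]]
-200 285 [[-33.0, -39.0], [35.0, 37.0]]
-185 1140 [[-34.0, -49.0], [37.0, 35.0]]
-170 628 [[-35.0, -52.0], [38.0, 13.0]]
-155 346 [[-20.0, -52.0], [23.0, -9.0]]
-140 352 [[-20.0, -52.0], [27.0, 16.0]]
-125 1890 [[-32.0, -95.0], [37.0, 89.0]]
-110 685 [[-34.0, -96.0], [38.0, 93.0]]
-95 791 [[-32.0, -91.0], [39.0, 73.0]]
-80 315 [[-34.0, -88.0], [39.0, 84.0]]
-50 60 [[-9.0, -57.0], [12.0, -52.0]]
-35 113 [[-10.0, -55.0], [12.0, -44.0]]
-20 124 [[-9.0, -54.0], [12.0, -49.0]]
-5 35 [[-9.0, -53.0], [12.0, -44.0]]
56 175 [[-21.0, -0.0], [59.0, 7.0], [128.0, 35.0]]
66 226 [[-21.0, -3.0], [40.0, 5.0], [130.0, 95.0]]
76 454 [[-20.0, -4.0], [60.0, 84.0], [131.0, 110.0]]
86 389 [[-19.0, -3.0], [69.0, 100.0], [131.0, 108.0]]
96 795 [[-17.0, -3.0], [61.0, 24.0], [131.0, 111.0]]
106 908 [[-17.0, 13.0], [56.0, 50.0], [130.0, 102.0]]
116 622 [[-16.0, 46.0], [56.0, 76.0], [130.0, 98.0]]
126 81 [[-15.0, 74.0], [54.0, 92.0], [125.0, 97.0]]
```

Add to h.py:
```python
from scipy.spatial.transform import Rotation as Ro
O=np.array([.4715,-.0403,.038]);YAW=-4.35
def frame(yaw,sl):
    return Ro.from_euler('ZY',[yaw,-sl],degrees=True).as_matrix()
def bed(): return frame(YAW,28)
def tool(F,phi,flip=1,q=0):
    # F columns frame; tool z=-F z leaned by phi (body towards F +x); tool x ~ -F x (flip=1), q extra yaw about F z
    G=F@Ro.from_euler('Z',q,degrees=True).as_matrix()
    T=G@np.diag([-1.,1,-1]) if flip==1 else G@np.diag([1.,-1,-1])
    a=Ro.from_rotvec(F[:,1]*np.radians(phi)).as_matrix()
    return a@T
def go(p,T):
    from station import r
    s=r.sense();R=s["ee_rot"]
    d=R.T@(np.array(p)-s["tcp_pos"]);w=Ro.from_matrix(R.T@T).as_rotvec(degrees=True)
    n=int(np.ceil(max(np.linalg.norm(d)/.05,np.linalg.norm(w)/8.59)))
    print("d",np.round(d,4).tolist(),"w",np.round(w,2).tolist(),"n",n,"t",s["time_s"])
def onbed(x,y,z): return O+bed()@np.array([x,y,z])
```

Run:
```python
from h import *
Q=np.load("sideP.npy").reshape(-1,3);T=np.load("topP.npy").reshape(-1,3)
A=np.vstack([Q,T]);k=(A[:,0]>.45)&(A[:,0]<.72)&(A[:,1]>-.3)&(A[:,1]<-.1)
for a,b in((.03,.1),(.1,.2),(.2,.3),(.3,.45)):
    m=A[k&(A[:,2]>a)&(A[:,2]<b)];print(a,len(m),np.round(np.percentile(m,[2,50,98],axis=0),3).tolist())
go([.40,-.05,.35],tool(frame(YAW,0),0))
# pad corners from side image colour
c=dict(np.load("top0.npz"));cr=c["pixels"][255:325,380:450,::-1]
cv2.imwrite("pics/pad.png",cv2.resize(cr,(560,560),interpolation=cv2.INTER_CUBIC))
```

```text
0.03 830 [[0.565, -0.225, 0.031], [0.593, -0.183, 0.056], [0.719, -0.1, 0.099]]
0.1 802 [[0.577, -0.217, 0.102], [0.591, -0.205, 0.141], [0.719, -0.102, 0.199]]
0.2 749 [[0.588, -0.218, 0.203], [0.598, -0.208, 0.252], [0.617, -0.178, 0.298]]
0.3 800 [[0.598, -0.22, 0.303], [0.609, -0.206, 0.348], [0.627, -0.178, 0.381]]
d [-0.3653, 0.4545, -0.1276] w [0.09, -0.02, 22.2] n 12 t 0.15
```

View pics/pad.png

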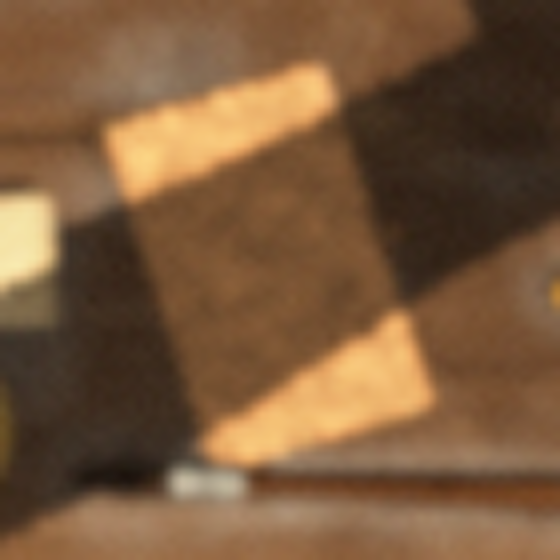

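The crop shows the cork pad corners at (104,132), (328,64), (435,398) and (208,458). Next I'll move to above the stand and look with the wrist camera.

Run:
```python
from h import *
c=dict(np.load("top0.npz"));K=c["K"];W=c["world_from_camera"]
pts=[]
for a,b in((104,132),(328,64),(435,398),(208,458)):
    u=380+(a+.5)/8-.5;v=255+(b+.5)/8-.5
    d=W[:3,:3]@np.array([(u-K[0,2])/K[0,0],-(v-K[1,2])/K[1,1],-1]);pts.append(W[:3,3]+d*(.004-W[2,3])/d[2])
pts=np.array(pts);print(pts.round(4),pts.mean(0))
e=(pts[0]-pts[3]+pts[1]-pts[2])/2;print(np.linalg.norm(e),np.degrees(np.arctan2(e[1],e[0])))
```

```text
[[ 0.4435 -0.2716  0.004 ]
 [ 0.4691 -0.3611  0.004 ]
 [ 0.3378 -0.3975  0.004 ]
 [ 0.316  -0.3078  0.004 ]] [ 0.39162462 -0.33450203  0.004     ]
0.13443063254222143 15.658253867828043
```

steer_hand(rows=[1,-0.365,0.454,-0.128,0,0,22.2,1,-0.365,0.454,-0.128,0,0,22.2,1,-0.365,0.454,-0.128,0,0,22.2,1,-0.365,0.454,-0.128,0,0,22.2,1,-0.365,0.454,-0.128,0,0,22.2,1,-0.365,0.454,-0.128,0,0,22.2,1,-0.365,0.454,-0.128,0,0,22.2,1,-0.365,0.454,-0.128,0,0,22.2])

```text
time_s: 0.95
tcp_pos: [0.3308, -0.2295, 0.3085]
ee_rot: [[-0.997, 0.076, 0.001], [0.076, 0.997, 0.0], [-0.001, 0.0, -1.0]]
wrist_force: [1.9, -0.4, 0.5]
gripper_width: 0.999
gripper_force: 0.0
```

```bash
python3 -c "
from h import *
go([.40,-.05,.35],tool(frame(YAW,0),0))"
```

```text
d [-0.0554, 0.1842, -0.0414] w [0.01, 0.03, -0.01] n 4 t 0.95
```

steer_hand(rows=[1,-0.055,0.184,-0.041,0,0,0,1,-0.055,0.184,-0.041,0,0,0,1,-0.055,0.184,-0.041,0,0,0,1,-0.055,0.184,-0.041,0,0,0,1,-0.055,0.184,-0.041,0,0,0,1,-0.055,0.184,-0.041,0,0,0])

```text
time_s: 1.55
tcp_pos: [0.3996, -0.0511, 0.3488]
ee_rot: [[-0.997, 0.073, -0.001], [0.073, 0.997, 0.0], [0.001, 0.0, -1.0]]
wrist_force: [-0.5, -0.1, -0.1]
gripper_width: 1.001
gripper_force: 0.0
```

Run:
```python
from h import *
from station import r
c=r.capture("wrist");np.savez("w1.npz",**c);cv2.imwrite("pics/w1.png",c["pixels"][:,:,::-1])
P=cloud(c);q=(P-O)@bed()*1e3
x,y,z=q[...,0],q[...,1],q[...,2]
def rep(m,n):
    m=cv2.morphologyEx(m.astype(np.uint8),cv2.MORPH_OPEN,np.ones((3,3)));k=m>0
    if k.sum()<50: print(n,"few");return
    R=cv2.minAreaRect(q[k][:,:2].astype(np.float32));print(n,k.sum(),np.round(R[0],1),np.round(R[1],1),round(R[2],2),"z",np.percentile(z[k],[5,50,95]).round(1))
rep((x>0)&(x<130)&(abs(y)<30)&(z>26)&(z<42),"worn")
b=(x>152)&(x<205)&(abs(y)<45)&(abs(z)<10);rep(b,"bare")
A=np.c_[q[b][:,:2],np.ones(b.sum())];print(np.linalg.lstsq(A,q[b][:,2],rcond=None)[0])
rep((x>-30)&(x<230)&(abs(y)<60)&(abs(z)<8),"bed")
rep((x>5)&(x<140)&(abs(y)<45)&(abs(z-14)<4),"rails")
print(r.sense()["tcp_pos"])
```

```text
worn 1825 [60.   1.3] [110.5  39.2] 0.16 z [32.5 34.9 36.9]
bare few
[0. 0. 0.]
bed 1808 [53.3  5.5] [163.  108.9] 0.11 z [-1.8  0.3  2.6]
rails 1929 [69.5  1.5] [128.8  87. ] 0.18 z [12.6 14.2 15.7]
[ 0.39916669 -0.0519859   0.34865593]
```

View pics/w1.png

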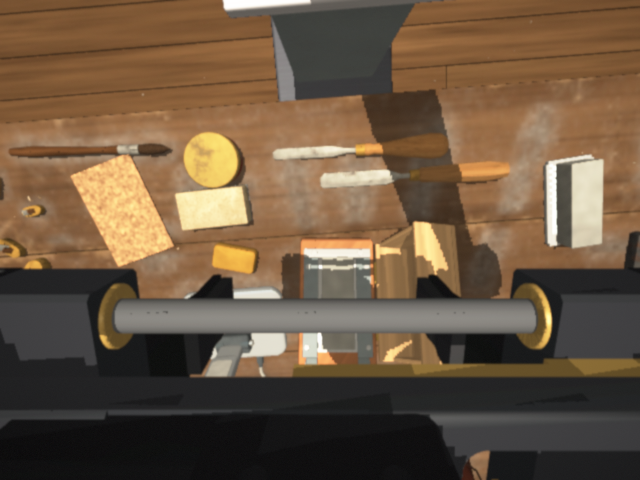

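The wrist view confirms the bed fit: the worn stone is at (338,300), the new stone at (575,202) and the pad at (122,208). I'll refine the new stone and pad from this view and compute the approach to the worn stone's upper end.

```bash
sed -i 's/^O=.*/O=np.array([.4715,-.0395,.038]);YAW=-4.25/' h.py
```

Run:
```python
from h import *
c=dict(np.load("w1.npz"));P=cloud(c);X,Y,Z=P[...,0],P[...,1],P[...,2]
m=(X>.33)&(X<.5)&(Y>.23)&(Y<.35)
for a,b in((.034,.055),(.004,.055)):
    k=cv2.morphologyEx((m&(Z>a)&(Z<b)).astype(np.uint8),cv2.MORPH_OPEN,np.ones((3,3)))>0
    R=cv2.minAreaRect((P[k][:,:2]*1e3).astype(np.float32));print(R,np.median(Z[k]))
# pad color
hsv=cv2.cvtColor(c["pixels"],cv2.COLOR_RGB2HSV);k=np.zeros((480,640),np.uint8);k[150:270,65:180]=(hsv[150:270,65:180,2]>150)
k=cv2.morphologyEx(k,cv2.MORPH_CLOSE,np.ones((5,5)));n,l,s,_=cv2.connectedComponentsWithStats(k);k=l==1+s[1:,4].argmax()
R=cv2.minAreaRect((P[k][:,:2]*1e3).astype(np.float32));print("pad",R,np.median(Z[k]))
T=tool(bed(),55)
print(T.round(3)); go(onbed(104,0,110)*1 if 0 else O+bed()@np.array([.104+.08*.82,0,.024+.08*.57]),T)
```

```text
((419.8313293457031, 289.2314147949219), (112.0202407836914, 41.93728256225586), 5.338621616363525) 0.04243595334079103
((419.8899841308594, 288.6259460449219), (120.30896759033203, 64.67335510253906), 4.713508129119873) 0.04115174032925806
pad ((320.28924560546875, -302.6888732910156), (157.63232421875, 0.0), 52.406063079833984) nan
[[-0.889  0.074 -0.453]
 [ 0.066  0.997  0.034]
 [ 0.454  0.    -0.891]]
d [-0.1885, 0.018, 0.1694] w [-0.0, 26.94, -0.04] n 6 t 1.6
```

Run:
```python
from h import *
B=O+bed()@np.array([.104+.08*.82,0,.024+.08*.57]);print(B)
go([B[0],B[1],.34],tool(bed(),55))
c=dict(np.load("w1.npz"));K=c["K"];W=c["world_from_camera"];pts=[]
for u,v in((123,155),(173,247),(119,266),(72,177)):
    d=W[:3,:3]@np.array([(u-K[0,2])/K[0,0],-(v-K[1,2])/K[1,1],-1]);pts.append(W[:3,3]+d*(.004-W[2,3])/d[2])
p=np.array(pts);e=(p[1]-p[0]+p[2]-p[3]);print(p.mean(0),np.linalg.norm(e)/2,np.degrees(np.arctan2(e[1],e[0])))
```

```text
[ 0.58825076 -0.04817608  0.17907553]
d [-0.1883, 0.018, 0.0084] w [-0.0, 26.94, -0.04] n 4 t 1.6
[ 0.3919774  -0.33569513  0.004     ] 0.13831470940932833 17.566237349262682
```

steer_hand(rows=[0.75,-0.188,0.018,0.008,0,27,0,0.75,-0.188,0.018,0.008,0,27,0,0.75,-0.188,0.018,0.008,0,27,0,0.75,-0.188,0.018,0.008,0,27,0,0.75,-0.188,0.018,0.008,0,27,0,0.75,-0.188,0.018,0.008,0,27,0,0.75,-0.188,0.018,0.008,0,27,0])

```text
time_s: 2.3
tcp_pos: [0.5875, -0.0498, 0.3423]
ee_rot: [[-0.889, 0.077, -0.451], [0.069, 0.997, 0.035], [0.453, -0.0, -0.892]]
wrist_force: [-0.9, 0.1, 1.0]
gripper_width: 0.75
gripper_force: 0.0
```

```bash
python3 -c "
from h import *
go(O+bed()@np.array([.104+.08*.82,0,.024+.08*.57]),tool(bed(),55))
from station import r;print(r.sense()['joints'])"
```

```text
d [-0.0744, 0.0017, 0.1453] w [0.07, 0.08, -0.18] n 4 t 2.3
[   7.83938381   30.85962843   29.08460122   -6.05442636 -114.49135569
 -103.5082128 ]
```

steer_hand(rows=[0.75,-0.074,0.002,0.145,0,0,0,0.75,-0.074,0.002,0.145,0,0,0,0.75,-0.074,0.002,0.145,0,0,0,0.75,-0.074,0.002,0.145,0,0,0,0.75,-0.074,0.002,0.145,0,0,0,0.75,-0.074,0.002,0.145,0,0,0])

```text
time_s: 2.9
tcp_pos: [0.5898, -0.0468, 0.1823]
ee_rot: [[-0.891, 0.075, -0.447], [0.067, 0.997, 0.034], [0.448, -0.0, -0.894]]
wrist_force: [-0.2, -0.6, 0.6]
gripper_width: 0.752
gripper_force: 0.0
```

```bash
python3 -c "
from h import *
go(O+bed()@np.array([.104,0,.0245]),tool(bed(),55))"
```

```text
d [0.0011, -0.0015, 0.0831] w [0.02, 0.37, -0.05] n 2 t 2.9
```

steer_hand(rows=[0.75,0.001,-0.0015,0.04,0,0.3,0,0.75,0.001,-0.0015,0.07,0,0.3,0,0.75,0.001,-0.0015,0.078,0,0.3,0,0.75,0.001,-0.0015,0.083,0,0.3,0,0.75,0.001,-0.0015,0.083,0,0.3,0])

```text
time_s: 3.4
tcp_pos: [0.5517, -0.0449, 0.1066]
ee_rot: [[-0.888, 0.075, -0.454], [0.067, 0.997, 0.034], [0.455, 0.0, -0.89]]
wrist_force: [0.3, 0.1, 0.5]
gripper_width: 0.747
gripper_force: 0.0
```

Run:
```python
from h import *
from station import r
s=r.sense();print(((s["tcp_pos"]-O)@bed()*1e3).round(1),s["wrist_force"])
c=r.capture("side");cv2.imwrite("pics/s1.png",cv2.resize(c["pixels"][160:320,220:420,::-1],(800,600)[:2],interpolation=cv2.INTER_CUBIC))
```

```text
[103.1   0.5  22.9] [0.25279639 0.05167324 0.50021848]
```

View pics/s1.png

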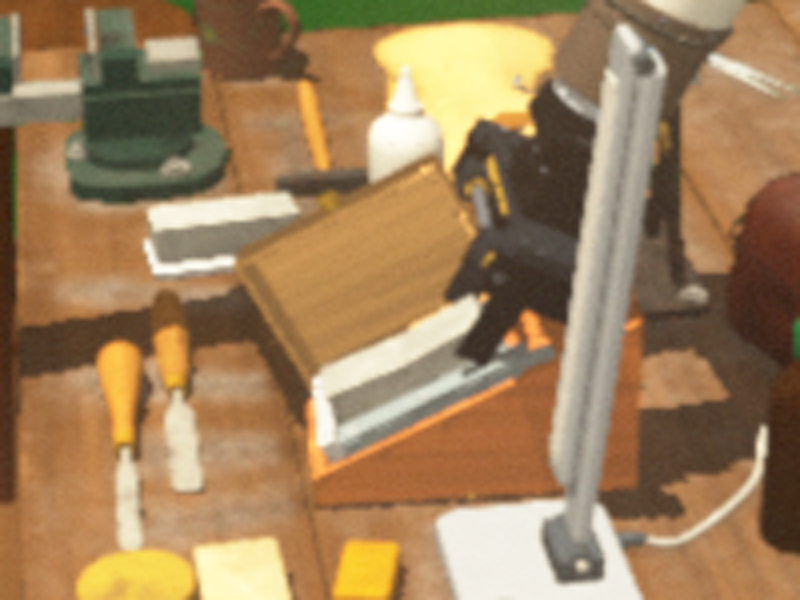

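The view shows the fingers straddling the stone's upper end at about (490,330), with the gripper body clear of the cover. I'll close, check, then pull.

steer_hand(rows=[0.2,0,0,0,0,0,0,0.2,0,0,0,0,0,0,0.2,0,0,0,0,0,0,0.2,0,0,0,0,0,0,0.2,0,0,0,0,0,0,0.2,-0.006,0,-0.008,0,0,0,0.2,-0.012,0,-0.016,0,0,0,0.2,-0.012,0,-0.016,0,0,0])

```text
time_s: 4.25
tcp_pos: [0.5668, -0.0464, 0.1141]
ee_rot: [[-0.883, 0.075, -0.463], [0.067, 0.997, 0.035], [0.464, -0.001, -0.886]]
wrist_force: [-5.5, 1.0, 3.6]
gripper_width: 0.455
gripper_force: 30.7
```

Run:
```python
from h import *
from station import r
s=r.sense();print(((s["tcp_pos"]-O)@bed()*1e3).round(1))
p=s["tcp_pos"]+bed()@np.array([.095,0,0]);go(p,s["ee_rot"])
```

```text
[120.    0.2  22.3]
d [-0.0536, 0.0001, -0.0784] w [0.0, 0.0, 0.0] n 2 t 4.25
```

steer_hand(rows=[0.2,-0.010,0,-0.014,0,0,0,0.2,-0.020,0,-0.029,0,0,0,0.2,-0.030,0,-0.044,0,0,0,0.2,-0.040,0,-0.059,0,0,0,0.2,-0.050,0,-0.073,0,0,0,0.2,-0.0536,0,-0.0784,0,0,0,0.2,-0.0536,0,-0.0784,0,0,0])

```text
time_s: 4.95
tcp_pos: [0.6509, -0.0528, 0.1589]
ee_rot: [[-0.884, 0.075, -0.461], [0.067, 0.997, 0.034], [0.462, -0.001, -0.887]]
wrist_force: [-5.9, -0.3, 3.0]
gripper_width: 0.455
gripper_force: 30.0
```

Run:
```python
from h import *
from station import r
s=r.sense();print(((s["tcp_pos"]-O)@bed()*1e3).round(1),s["joints"].round(1))
c=r.capture("side");cv2.imwrite("pics/s2.png",cv2.resize(c["pixels"][160:320,220:420,::-1],(800,600)[:2],interpolation=cv2.INTER_CUBIC))
```

```text
[215.6   0.   22.3] [   7.    42.6   24.4   -5.2  -98.8 -100.9]
```

View pics/s2.png

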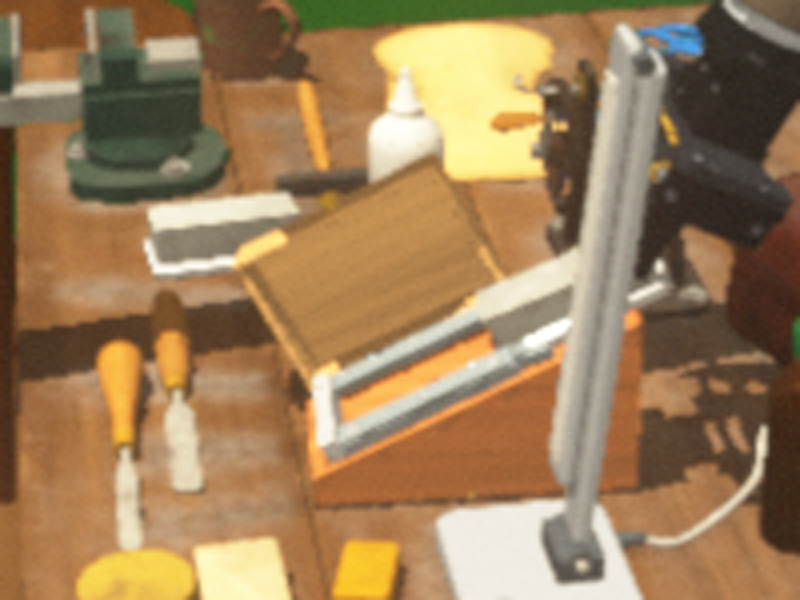

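The view shows the stone most of the way out, its lower end at (485,310) and still under the lips. I'll release, back off, and regrasp it square at the middle.

steer_hand(rows=[0.75,0,0,0,0,0,0,0.75,0,0,0,0,0,0,0.75,0,0,0,0,0,0,0.75,0,0,-0.04,0,0,0,0.75,0,0,-0.08,0,0,0,0.75,0,0,-0.1,0,0,0,0.75,0,0,-0.1,0,0,0])

```text
time_s: 5.7
tcp_pos: [0.6993, -0.0563, 0.25]
ee_rot: [[-0.89, 0.076, -0.45], [0.067, 0.997, 0.035], [0.451, 0.0, -0.892]]
wrist_force: [0.4, -0.3, -0.1]
gripper_width: 0.747
gripper_force: 0.0
```

Run:
```python
from h import *
from station import r
s=r.sense();print(((s["tcp_pos"]-O)@bed()*1e3).round(1),s["joints"].round(1))
go(O+bed()@np.array([.180,0,.1]),tool(bed(),0))
q=(cloud(r.capture("top"))-O)@bed()*1e3
k=(q[...,0]>90)&(q[...,0]<260)&(abs(q[...,1])<26)&(q[...,2]>26)&(q[...,2]<42)
print(cv2.minAreaRect(q[k][:,:2].astype(np.float32)))
```

```text
[3.012e+02 2.000e-01 7.990e+01] [   6.4   45.6   43.3   -5.3 -114.  -101.7]
d [0.0862, -0.0004, 0.0875] w [0.03, -54.84, -0.1] n 7 t 5.7
((174.53118896484375, -0.45235443115234375), (114.55574035644531, 39.97199630737305), 0.4049212336540222)
```

steer_hand(rows=[0.75,0.012,0,0.0,0,-8,0,0.75,0.024,0,0.01,0,-16,0,0.75,0.036,0,0.025,0,-24,0,0.75,0.048,0,0.04,0,-32,0,0.75,0.06,0,0.055,0,-40,0,0.75,0.074,0,0.072,0,-48,0,0.75,0.086,0,0.0875,0,-54.84,0,0.75,0.086,0,0.0875,0,-54.84,0])

```text
time_s: 6.55
tcp_pos: [0.5717, -0.0484, 0.203]
ee_rot: [[-0.889, 0.075, 0.453], [0.066, 0.997, -0.035], [-0.454, -0.002, -0.891]]
wrist_force: [0.3, -0.9, -0.5]
gripper_width: 0.748
gripper_force: 0.0
```

Run:
```python
from h import *
from station import r
s=r.sense();print(((s["tcp_pos"]-O)@bed()*1e3).round(1),s["joints"].round(1))
go(O+bed()@np.array([.180,0,.0145]),tool(bed(),0))
```

```text
[166.3  -1.5  98.5] [  14.8    6.2  -37.6   23.3  -22.2 -128.9]
d [-0.0152, 0.0016, 0.0837] w [-0.1, -1.0, 0.0] n 2 t 6.55
```

steer_hand(rows=[0.75,-0.0152,0.0016,0.02,0,-1,0,0.75,-0.0152,0.0016,0.05,0,-1,0,0.75,-0.0152,0.0016,0.075,0,-1,0,0.75,-0.0152,0.0016,0.0837,0,-1,0,0.75,-0.0152,0.0016,0.0837,0,-1,0,0.75,-0.0152,0.0016,0.0837,0,-1,0])

```text
time_s: 7.15
tcp_pos: [0.6347, -0.0497, 0.1473]
ee_rot: [[-0.879, 0.074, 0.471], [0.068, 0.997, -0.032], [-0.472, 0.004, -0.881]]
wrist_force: [0.2, -0.3, -0.1]
gripper_width: 0.748
gripper_force: 0.0
```

Run:
```python
from h import *
from station import r
s=r.sense();print(((s["tcp_pos"]-O)@bed()*1e3).round(1),s["joints"].round(1))
go(O+bed()@np.array([.180,0,.0145]),tool(bed(),0))
```

```text
[195.7   1.9  19.7] [   9.2   15.5  -40.2   42.3   -9.1 -144. ]
d [0.0157, -0.0019, 0.0052] w [0.2, 0.18, -0.13] n 1 t 7.15
```

Run:
```python
from h import *
go(O+bed()@np.array([.180+.06*.42,0,.017+.06*.9]),tool(bed(),25))
```

```text
d [-0.0097, -0.0017, -0.0513] w [0.22, 25.18, -0.08] n 3 t 7.15
```

steer_hand(rows=[0.75,0,0,-0.04,0,0,0,0.75,-0.0097,-0.0017,-0.0513,0.2,8,0,0.75,-0.0097,-0.0017,-0.0513,0.2,16,0,0.75,-0.0097,-0.0017,-0.0513,0.2,25.2,0,0.75,-0.0097,-0.0017,-0.0513,0.2,25.2,0,0.75,-0.0097,-0.0017,-0.0513,0.2,25.2,0])

```text
time_s: 7.75
tcp_pos: [0.6219, -0.0493, 0.1977]
ee_rot: [[-0.996, 0.075, 0.055], [0.075, 0.997, -0.002], [-0.055, 0.002, -0.998]]
wrist_force: [0.3, -0.2, -1.2]
gripper_width: 0.75
gripper_force: 0.0
```

Run:
```python
from h import *
from station import r
s=r.sense();print(((s["tcp_pos"]-O)@bed()*1e3).round(1),s["joints"].round(1))
go(O+bed()@np.array([.180,0,.017]),tool(bed(),25))
```

```text
[208.    1.4  70.2] [  10.7   21.3   -4.7    0.8  -60.9 -105.3]
d [0.0031, -0.0015, 0.0601] w [0.13, 0.15, -0.04] n 2 t 7.75
```

steer_hand(rows=[0.75,0.003,-0.0015,0.03,0,0,0,0.75,0.003,-0.0015,0.05,0,0,0,0.75,0.003,-0.0015,0.06,0,0,0,0.75,0.003,-0.0015,0.06,0,0,0,0.2,0.003,-0.0015,0.06,0,0,0,0.2,0.003,-0.0015,0.06,0,0,0,0.2,0.003,-0.0015,0.06,0,0,0,0.2,0.003,-0.0015,0.06,0,0,0])

```text
time_s: 8.55
tcp_pos: [0.6189, -0.0522, 0.137]
ee_rot: [[-0.996, 0.075, 0.051], [0.075, 0.997, -0.004], [-0.052, -0.001, -0.999]]
wrist_force: [-1.1, 3.7, 1.5]
gripper_width: 0.471
gripper_force: 1.5
```

Run:
```python
from h import *
from station import r
s=r.sense();print(((s["tcp_pos"]-O)@bed()*1e3).round(1),s["joints"].round(1))
go(s["tcp_pos"]+bed()@np.array([.05,0,0.]),s["ee_rot"])
go(s["tcp_pos"]+bed()@np.array([.06,0,.08]),s["ee_rot"])
```

```text
[177.1  -1.8  18. ] [  10.5   24.2   -9.6    1.   -53.3 -105.4]
d [-0.0453, 0.0, -0.0212] w [0.0, 0.0, 0.0] n 2 t 8.55
d [-0.0205, -0.0, -0.0979] w [0.0, 0.0, 0.0] n 2 t 8.55
```

steer_hand(rows=[0.2,0,0,0,0,0,0,0.2,0,0,0,0,0,0,0.2,-0.012,0,-0.0055,0,0,0,0.2,-0.024,0,-0.011,0,0,0,0.2,-0.036,0,-0.0167,0,0,0,0.2,-0.0453,0,-0.0212,0,0,0,0.2,-0.034,0,-0.07,0,0,0,0.2,-0.0205,0,-0.098,0,0,0])

```text
time_s: 9.35
tcp_pos: [0.6345, -0.054, 0.2353]
ee_rot: [[-0.996, 0.076, 0.049], [0.075, 0.997, -0.006], [-0.049, -0.003, -0.999]]
wrist_force: [0.7, 0.8, -1.8]
gripper_width: 0.454
gripper_force: 30.0
```

Run:
```python
from h import *
from station import r
s=r.sense();print(((s["tcp_pos"]-O)@bed()*1e3).round(1),s["joints"].round(1))
c=r.capture("side");cv2.imwrite("pics/s3.png",c["pixels"][100:400,180:580,::-1])
```

```text
[237.1  -2.4  97.4] [  10.1   21.3    0.7    0.9  -66.8 -104.8]
```

View pics/s3.png

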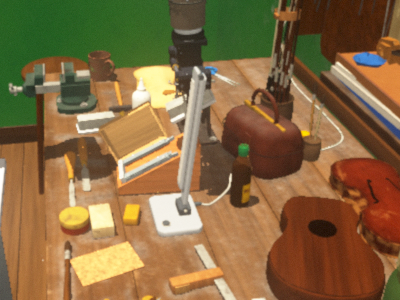

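The side crop shows the stone lifted out of the empty track, held behind the lamp arm. I'll retract it, then swing it to the pad.

Run:
```python
from h import *
from station import r
s=r.sense()
go([.40,-.05,.30],tool(frame(YAW,0),25))
```

```text
d [0.2301, -0.0136, -0.0716] w [-0.1, 28.24, -0.07] n 5 t 9.4
```

steer_hand(rows=[0.2,0,0,-0.045,0,0,0,0.2,0.05,0,-0.065,0,7,0,0.2,0.1,0,-0.0716,0,14,0,0.2,0.15,0,-0.0716,0,21,0,0.2,0.2,-0.01,-0.0716,0,28,0,0.2,0.23,-0.0136,-0.0716,0,28.2,0,0.2,0.23,-0.0136,-0.0716,0,28.2,0])

```text
time_s: 10.1
tcp_pos: [0.3966, -0.0498, 0.2942]
ee_rot: [[-0.899, 0.076, -0.43], [0.069, 0.997, 0.032], [0.432, -0.001, -0.902]]
wrist_force: [0.7, 0.0, -2.7]
gripper_width: 0.454
gripper_force: 30.0
```

Run:
```python
from h import *
from station import r
F=frame(16.8,0);T=tool(F,25)
go(np.array([.392,-.335,.084])+F@[.005,0,.018],T)
```

```text
d [-0.1028, -0.2826, 0.1642] w [8.98, -0.58, -19.18] n 7 t 10.1
```

steer_hand(rows=[0.2,-0.1028,-0.2826,0.1642,9,-0.6,-19.2,0.2,-0.1028,-0.2826,0.1642,9,-0.6,-19.2,0.2,-0.1028,-0.2826,0.1642,9,-0.6,-19.2,0.2,-0.1028,-0.2826,0.1642,9,-0.6,-19.2,0.2,-0.1028,-0.2826,0.1642,9,-0.6,-19.2,0.2,-0.1028,-0.2826,0.1642,9,-0.6,-19.2,0.2,-0.1028,-0.2826,0.1642,9,-0.6,-19.2,0.2,-0.1028,-0.2826,0.1642,9,-0.6,-19.2])

```text
time_s: 10.9
tcp_pos: [0.3992, -0.3355, 0.0985]
ee_rot: [[-0.868, -0.285, -0.407], [-0.259, 0.958, -0.119], [0.424, 0.003, -0.906]]
wrist_force: [-0.0, 0.9, -2.9]
gripper_width: 0.461
gripper_force: 30.0
```

Run:
```python
from h import *
from station import r
F=frame(16.8,0);T=tool(F,25)
go(np.array([.392,-.335,.084])+F@[.005,0,.018],T)
print(r.sense()["joints"].round(1))
c=r.capture("side");cv2.imwrite("pics/s4.png",cv2.resize(c["pixels"][280:430,220:420,::-1],(800,600),interpolation=cv2.INTER_CUBIC))
```

```text
d [0.0031, 0.0026, -0.0025] w [0.23, -0.08, -0.15] n 1 t 10.9
[-14.8  28.2 -18.8  13.9 -65.5 -66.9]
```

View pics/s4.png

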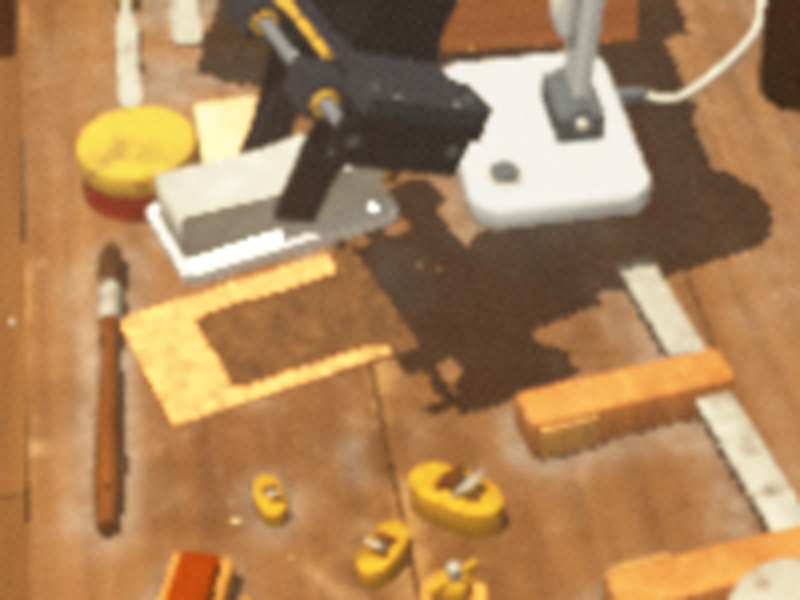

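The view shows the stone level and aligned above the pad, so I'll lower it.

steer_hand(rows=[0.2,-0.010,0.0026,0.025,0,0,0,0.2,-0.020,0.0026,0.047,0,0,0,0.2,-0.027,0.0026,0.062,0,0,0,0.2,-0.0305,0.0026,0.0685,0,0,0,0.2,-0.0305,0.0026,0.0685,0,0,0,0.2,-0.0305,0.0026,0.0685,0,0,0])

```text
time_s: 11.55
tcp_pos: [0.4011, -0.3311, 0.029]
ee_rot: [[-0.87, -0.291, -0.398], [-0.264, 0.957, -0.124], [0.417, -0.003, -0.909]]
wrist_force: [-0.7, 0.6, -3.2]
gripper_width: 0.456
gripper_force: 30.0
```

Run:
```python
from h import *
from station import r
F=frame(16.8,0);T=tool(F,25)
go(np.array([.392,-.335,.004])+F@[.005,0,.018],T)
```

```text
d [0.0015, -0.0011, 0.0084] w [-0.22, 0.33, 0.05] n 1 t 11.55
```

steer_hand(rows=[0.2,0.001,-0.001,0.004,0,0,0,0.2,0.0015,-0.001,0.006,0,0,0,0.2,0.0015,-0.001,0.0075,0,0,0,0.2,0.0015,-0.001,0.0075,0,0,0])

```text
time_s: 11.95
tcp_pos: [0.396, -0.3335, 0.0225]
ee_rot: [[-0.869, -0.29, -0.4], [-0.263, 0.957, -0.123], [0.419, -0.002, -0.908]]
wrist_force: [0.4, 1.0, 0.1]
gripper_width: 0.457
gripper_force: 30.0
```

steer_hand(rows=[0.75,0,0,0,0,0,0,0.75,0,0,0,0,0,0,0.75,0,0,0,0,0,0,0.75,0.017,0,-0.036,0,0,0,0.75,0.038,0,-0.082,0,0,0,0.75,0.059,0,-0.127,0,0,0,0.75,0.084,0,-0.182,0,0,0,0.75,0.084,0,-0.182,0,0,0])

```text
time_s: 12.75
tcp_pos: [0.3983, -0.3343, 0.2285]
ee_rot: [[-0.873, -0.291, -0.39], [-0.262, 0.957, -0.128], [0.411, -0.01, -0.912]]
wrist_force: [0.5, 0.4, -0.5]
gripper_width: 0.755
gripper_force: 0.0
```

Run:
```python
from h import *
from station import r
F=frame(5,0);T=tool(F,25)
go(np.array([.420,.289,.15])+F@[.02,0,.018],T)
P=cloud(r.capture("side"));X,Y,Z=P[...,0],P[...,1],P[...,2]
for a,b in((.03,.06),(.008,.06)):
    k=cv2.morphologyEx(((abs(X-.39)<.09)&(Y>-.42)&(Y<-.262)&(Z>a)&(Z<b)).astype(np.uint8),cv2.MORPH_OPEN,np.ones((3,3)))>0
    print(cv2.minAreaRect((P[k][:,:2]*1e3).astype(np.float32)),np.percentile(Z[k],[5,50,95]))
```

```text
d [-0.2249, 0.5864, -0.0412] w [-5.48, 0.8, 10.62] n 13 t 12.75
((392.4230651855469, -334.0978088378906), (113.89463806152344, 47.89033889770508), 15.409750938415527) [0.0323081  0.03782125 0.04142312]
((378.101318359375, -341.56512451171875), (156.03819274902344, 155.99195861816406), 0.01914437860250473) [0.01034245 0.02706323 0.04049126]
```

Run:
```python
from h import *
P=np.load("topP.npy").reshape(-1,3);X,Y,Z=P.T
for n,k in dict(vise=(X>.3)&(X<.55)&(Y>.34)&(Z>.06),viselow=(X>.3)&(X<.55)&(Y>.34)&(Z>.02),glue=(abs(X-.56)<.06)&(abs(Y-.3)<.06)&(Z>.03),glueT=(abs(X-.56)<.06)&(abs(Y-.3)<.06)&(Z>.1)).items():
    print(n,k.sum(),np.percentile(P[k],[1,50,99],axis=0).round(3).tolist())
go([.36,-.02,.30],tool(frame(5,0),12))
```

```text
vise 1551 [[0.304, 0.41, 0.062], [0.378, 0.468, 0.105], [0.509, 0.717, 0.142]]
viselow 2459 [[0.305, 0.392, 0.02], [0.397, 0.475, 0.084], [0.516, 0.717, 0.142]]
glue 379 [[0.537, 0.275, 0.032], [0.561, 0.297, 0.099], [0.592, 0.33, 0.146]]
glueT 169 [[0.543, 0.283, 0.1], [0.564, 0.301, 0.107], [0.588, 0.326, 0.147]]
d [-0.0193, 0.3108, -0.0913] w [-4.17, -12.22, 11.19] n 7 t 12.8
```

steer_hand(rows=[0.75,0,0.02,-0.045,0,0,0,0.75,-0.019,0.07,-0.0913,-4.17,-12.2,11.2,0.75,-0.019,0.12,-0.0913,-4.17,-12.2,11.2,0.75,-0.019,0.17,-0.0913,-4.17,-12.2,11.2,0.75,-0.019,0.22,-0.0913,-4.17,-12.2,11.2,0.75,-0.019,0.27,-0.0913,-4.17,-12.2,11.2,0.75,-0.019,0.31,-0.0913,-4.17,-12.2,11.2,0.75,-0.019,0.31,-0.0913,-4.17,-12.2,11.2])

```text
time_s: 13.6
tcp_pos: [0.357, -0.017, 0.2958]
ee_rot: [[-0.972, -0.092, -0.218], [-0.091, 0.996, -0.014], [0.218, 0.006, -0.976]]
wrist_force: [0.8, -0.7, 0.3]
gripper_width: 0.748
gripper_force: 0.0
```

Run:
```python
from h import *
F=frame(5,0);T=tool(F,12)
go(np.array([.420,.289,.08])+F@[.012,0,.018],T)
```

```text
d [-0.1441, 0.2976, 0.1723] w [0.27, -0.62, 0.36] n 8 t 13.6
```

steer_hand(rows=[0.75,-0.1441,0.2976,0.1723,0,0,0,0.75,-0.1441,0.2976,0.1723,0,0,0,0.75,-0.1441,0.2976,0.1723,0,0,0,0.75,-0.1441,0.2976,0.1723,0,0,0,0.75,-0.1441,0.2976,0.1723,0,0,0,0.75,-0.1441,0.2976,0.1723,0,0,0,0.75,-0.1441,0.2976,0.1723,0,0,0,0.75,-0.1441,0.2976,0.1723,0,0,0])

```text
time_s: 14.4
tcp_pos: [0.4355, 0.2873, 0.0942]
ee_rot: [[-0.971, -0.087, -0.221], [-0.085, 0.996, -0.018], [0.222, 0.001, -0.975]]
wrist_force: [0.0, -0.1, 0.8]
gripper_width: 0.754
gripper_force: 0.0
```

Run:
```python
from h import *
from station import r
F=frame(5,0);T=tool(F,12)
c=r.capture("top");P=cloud(c);X,Y,Z=P[...,0],P[...,1],P[...,2]
go(np.array([.420,.289,.0])+F@[.012,0,.018],T)
```

```text
d [-0.0132, 0.0019, 0.0739] w [0.04, -0.84, 0.02] n 2 t 14.45
```

steer_hand(rows=[0.75,-0.0132,0.0019,0.03,0,-0.8,0,0.75,-0.0132,0.0019,0.06,0,-0.8,0,0.75,-0.0132,0.0019,0.0739,0,-0.8,0,0.75,-0.0132,0.0019,0.0739,0,-0.8,0,0.2,-0.0132,0.0019,0.0739,0,-0.8,0,0.2,-0.0132,0.0019,0.0739,0,-0.8,0,0.2,-0.0132,0.0019,0.0739,0,-0.8,0,0.2,-0.0132,0.0019,0.0739,0,-0.8,0])

```text
time_s: 15.25
tcp_pos: [0.4334, 0.2889, 0.0246]
ee_rot: [[-0.976, -0.086, -0.201], [-0.086, 0.996, -0.011], [0.201, 0.007, -0.98]]
wrist_force: [-0.8, 3.1, 0.4]
gripper_width: 0.469
gripper_force: 1.5
```

steer_hand(rows=[0.2,0,0,0,0,0,0,0.2,0,0,0,0,0,0,0.2,0,0,0,0,0,0])

```text
time_s: 15.55
tcp_pos: [0.4334, 0.289, 0.0246]
ee_rot: [[-0.976, -0.087, -0.201], [-0.086, 0.996, -0.011], [0.201, 0.006, -0.979]]
wrist_force: [0.5, 2.4, 3.6]
gripper_width: 0.456
gripper_force: 30.0
```

Run:
```python
from h import *
from station import r
s=r.sense();F=frame(5,0);T=tool(F,12)
print((F.T@(s["tcp_pos"]-[.42,.289,0])*1e3).round(1), (F.T@s["ee_rot"]).round(3).tolist())
go(s["tcp_pos"]+[-.03,-.06,.26],tool(frame(YAW,0),12))
```

```text
[13.4 -1.2 24.6] [[-0.98, 0.001, -0.201], [-0.001, 1.0, 0.006], [0.201, 0.006, -0.979]]
d [0.0868, -0.0555, -0.248] w [-1.54, 0.35, 9.1] n 6 t 15.55
```

steer_hand(rows=[0.2,0.01,0,-0.045,0,0,0,0.2,0.02,0,-0.094,0,0,0,0.2,0.04,-0.02,-0.14,0,0,0,0.2,0.06,-0.04,-0.185,-1.5,0.3,9.1,0.2,0.0868,-0.0555,-0.225,-1.5,0.3,9.1,0.2,0.0868,-0.0555,-0.248,-1.5,0.3,9.1,0.2,0.0868,-0.0555,-0.248,-1.5,0.3,9.1])

```text
time_s: 16.25
tcp_pos: [0.4042, 0.2286, 0.2874]
ee_rot: [[-0.977, 0.075, -0.202], [0.073, 0.997, 0.018], [0.203, 0.003, -0.979]]
wrist_force: [0.9, 0.7, -3.6]
gripper_width: 0.457
gripper_force: 30.0
```

Run:
```python
from h import *
from station import r
# stone pose target -> tcp ; stone in tool: tool at stone frame (13.4,0,24.6)mm, phi 11.6
F=bed();T=tool(F,11.6)
go(O+F@(np.array([.205,0,.12])+[.0134,0,.0246]),T)
```

```text
d [-0.2114, -0.2623, -0.0249] w [0.15, -28.09, -0.04] n 7 t 16.25
```

steer_hand(rows=[0.2,-0.03,-0.02,-0.05,0,0,0,0.2,-0.06,-0.06,-0.07,0,-4,0,0.2,-0.09,-0.10,-0.08,0,-10,0,0.2,-0.12,-0.14,-0.08,0,-16,0,0.2,-0.15,-0.18,-0.07,0,-22,0,0.2,-0.18,-0.22,-0.05,0,-28,0,0.2,-0.2114,-0.2623,-0.025,0,-28.1,0,0.2,-0.2114,-0.2623,-0.025,0,-28.1,0])

```text
time_s: 17.05
tcp_pos: [0.5911, -0.0515, 0.2573]
ee_rot: [[-0.962, 0.077, 0.263], [0.073, 0.997, -0.025], [-0.264, -0.004, -0.965]]
wrist_force: [-0.7, -0.2, -4.5]
gripper_width: 0.46
gripper_force: 30.0
```

Run:
```python
from h import *
from station import r
print(r.sense()["joints"].round(1))
F=bed();T=tool(F,11.6)
go(O+F@(np.array([.205,0,.12])+[.0134,0,.0246]),T)
```

```text
[  13.1   10.   -15.2    6.2  -50.4 -110.9]
d [-0.0075, 0.0031, -0.0093] w [-0.29, -1.11, -0.09] n 1 t 17.05
```

steer_hand(rows=[0.2,-0.0075,0.003,-0.009,0,-1.1,0,0.2,-0.0075,0.003,-0.009,0,-1.1,0,0.2,-0.0075,0.003,-0.009,0,-1.1,0])

```text
time_s: 17.35
tcp_pos: [0.5994, -0.0454, 0.2745]
ee_rot: [[-0.954, 0.074, 0.292], [0.07, 0.997, -0.024], [-0.293, -0.003, -0.956]]
wrist_force: [-0.2, -0.2, -4.2]
gripper_width: 0.455
gripper_force: 30.0
```

Run:
```python
from h import *
from station import r
s=r.sense();F=bed();t=(s["tcp_pos"]-O)@F*1e3;print("tcp bed",t.round(1),s["joints"].round(1))
for n in("top","side","wrist"):
    c=r.capture(n);q=(cloud(c)-O)@F*1e3
    cv2.imwrite(f"pics/i_{n}.png",c["pixels"][:,:,::-1])
    for nm,k in dict(top=(q[...,0]>130)&(q[...,0]<290)&(abs(q[...,1])<24)&(q[...,2]>150)&(q[...,2]<172),fl=(q[...,0]>130)&(q[...,0]<290)&(abs(q[...,1])<40)&(q[...,2]>112)&(q[...,2]<172),f2=(q[...,0]>130)&(q[...,0]<290)&(abs(q[...,1])<40)&(q[...,2]>112)&(q[...,2]<134)).items():
        if k.sum()<60: continue
        p=q[k];A=np.c_[p[:,:2],np.ones(len(p))];co=np.linalg.lstsq(A,p[:,2],rcond=None)[0]
        print(n,nm,k.sum(),cv2.minAreaRect(p[:,:2].astype(np.float32)),"slopes deg",np.degrees(co[:2]).round(2),"z",np.median(p[:,2]).round(1),np.percentile(p,[2,98],axis=0).round(1).tolist())
```

```text
tcp bed [224.    3.6 148.8] [  13.8    9.3  -14.1    6.9  -50.5 -111.6]
top top 96 ((261.7663879394531, 4.024471282958984), (13.89150333404541, 38.943180084228516), 3.6164097785949707) slopes deg [-28.24  -1.69] z 165.2 [[254.3, -15.3, 151.9], [267.4, 21.6, 171.3]]
top fl 226 ((260.044677734375, 3.689361572265625), (62.4040641784668, 23.884178161621094), 88.39154815673828) slopes deg [-29.93  -1.  ] z 138.6 [[250.4, -26.3, 126.2], [271.1, 34.0, 170.4]]
top f2 79 ((260.2373962402344, 3.5275936126708984), (62.212276458740234, 23.799827575683594), 87.86927795410156) slopes deg [-5.36 -1.88] z 130.9 [[248.5, -26.9, 124.5], [271.3, 34.2, 133.7]]
side top 518 ((210.7991180419922, -0.3221454620361328), (47.0455207824707, 111.4522933959961), 89.54584503173828) slopes deg [ 0.55 12.37] z 165.5 [[156.6, -23.4, 150.8], [264.9, 21.2, 169.9]]
side fl 1006 ((208.6357421875, -5.627620697021484), (5
[... 206 characters left out ...]
367, 99.61441802978516), 77.16845703125) slopes deg [0.38 8.92] z 131.7 [[151.8, -32.0, 125.2], [244.1, -12.0, 133.9]]
wrist top 17182 ((203.1099853515625, 0.00115966796875), (94.64814758300781, 47.97592544555664), 0.011509526520967484) slopes deg [0.73 0.39] z 167.1 [[157.7, -15.3, 165.4], [248.3, 23.1, 168.7]]
wrist fl 21452 ((207.68154907226562, 4.068336486816406), (64.24322509765625, 110.69483947753906), 89.8401870727539) slopes deg [4.14 0.78] z 166.8 [[157.2, -25.6, 132.1], [249.1, 34.0, 168.7]]
wrist f2 3458 ((207.68154907226562, 4.068336486816406), (64.24322509765625, 110.69483947753906), 89.8401870727539) slopes deg [ 0.6  -0.23] z 132.9 [[154.5, -27.3, 131.4], [257.5, 35.7, 133.9]]
```

View pics/i_wrist.png

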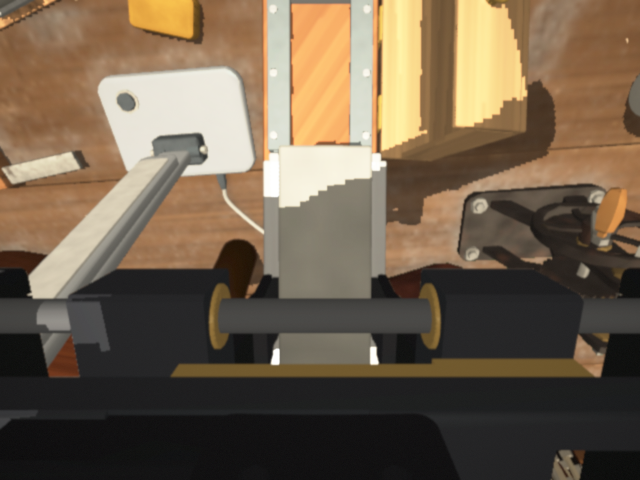

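The wrist view shows the stone at (325,250) level over the track, aligned with the rails at columns 264–378. I'll measure the rail centre in the same view and lower the stone behind the guides.

Run:
```python
from h import *
from station import r
c=r.capture("wrist");q=(cloud(c)-O)@bed()*1e3;x,y,z=q[...,0],q[...,1],q[...,2]
k=(x>20)&(x<110)&(abs(y)<55)&(abs(z-14)<4)
print(cv2.minAreaRect(q[k][:,:2].astype(np.float32)),np.median(z[k]), np.median(y[k&(y>0)]),np.median(y[k&(y<0)]))
b=(x>20)&(x<110)&(abs(y)<22)&(abs(z)<8);print("bed z",np.median(z[b]),np.percentile(y[(x>20)&(x<110)&(abs(z)<7)&(abs(y)<32)],[.5,50,99.5]))
F=bed();go(O+F@(np.array([.2185,.0005,.014])+[.0132,0,.024]),tool(F,11.7))
```

```text
((65.00418090820312, 4.603145599365234), (97.22547149658203, 89.9846420288086), 89.99886322021484) 14.131441676531082 34.09363802360203 -34.537140048414756
bed z 0.15259686628403113 [-26.07677745  -0.79480555  25.23911857]
d [-0.0278, -0.0032, 0.1083] w [-0.1, 0.84, 0.09] n 3 t 17.55
```

steer_hand(rows=[0.2,-0.010,-0.0043,0.03,0,0.8,0,0.2,-0.020,-0.0043,0.06,0,0.8,0,0.2,-0.0278,-0.0043,0.09,0,0.8,0,0.2,-0.0278,-0.0043,0.108,0,0.8,0,0.2,-0.0278,-0.0043,0.108,0,0.8,0,0.2,-0.0278,-0.0043,0.108,0,0.8,0])

```text
time_s: 18.15
tcp_pos: [0.658, -0.0546, 0.181]
ee_rot: [[-0.957, 0.073, 0.281], [0.07, 0.997, -0.023], [-0.282, -0.003, -0.96]]
wrist_force: [0.2, -0.4, -3.1]
gripper_width: 0.458
gripper_force: 30.0
```

Run:
```python
from h import *
from station import r
s=r.sense();F=bed();t=(s["tcp_pos"]-O)@F*1e3;print("tcp bed",t.round(1),(t-[13.2,0,24]).round(1))
c=r.capture("wrist");q=(cloud(c)-O)@F*1e3;x,y,z=q[...,0],q[...,1],q[...,2]
k=(x>100)&(x<290)&(abs(y)<19)&(z>48)&(z<64);p=q[k];A=np.c_[p[:,:2],np.ones(len(p))]
print("top plane",np.degrees(np.linalg.lstsq(A,p[:,2],rcond=None)[0][:2]),np.median(p[:,2]),p[:,0].min(),cv2.minAreaRect(p[:,:2].astype(np.float32)))
go(O+F@(np.array([.2185,-.0006,.0018])+[.0132,0,.024]),tool(F,11.7))
```

```text
tcp bed [232.3  -1.2  38.4] [219.1  -1.2  14.4]
top plane [ 0.09113866 -0.46701638] 56.49250572599555 164.06991021633567 ((211.20223999023438, 0.001888275146484375), (94.26295471191406, 37.99391174316406), 0.0028610017616301775)
d [-0.0012, 0.0006, 0.0135] w [-0.12, 0.18, 0.08] n 1 t 18.2
```

steer_hand(rows=[0.2,-0.001,0.0006,0.008,0,0.2,0,0.2,-0.001,0.0006,0.0130,0,0.2,0,0.2,-0.001,0.0006,0.0130,0,0.2,0,0.2,0.009,0.0006,0.015,0,0.2,0,0.2,0.019,0.0006,0.017,0,0.2,0,0.2,0.0285,0.0006,0.019,0,0.2,0,0.2,0.0285,0.0006,0.019,0,0.2,0])

```text
time_s: 18.9
tcp_pos: [0.6342, -0.0529, 0.1535]
ee_rot: [[-0.959, 0.074, 0.275], [0.071, 0.997, -0.023], [-0.276, -0.003, -0.961]]
wrist_force: [0.3, -1.4, -3.7]
gripper_width: 0.457
gripper_force: 30.0
```

Run:
```python
from h import *
from station import r
s=r.sense();F=bed();t=(s["tcp_pos"]-O)@F*1e3;print("stone bed",(t-[13.2,0,24]).round(1),(F.T@s["wrist_force"]).round(1),s["moment"].round(2))
go(O+F@(np.array([.145,-.0005,.001])+[.0132,0,.024]),tool(F,11.7))
```

```text
stone bed [185.2  -1.3   1.4] [-1.4 -1.4 -3.5] [ 0.03  0.95 -0.  ]
d [0.0392, 0.0008, 0.0087] w [-0.16, -0.3, 0.03] n 1 t 18.9
```

steer_hand(rows=[0.2,0.006,0.0008,0.001,0,-0.3,0,0.2,0.014,0.0008,0.003,0,-0.3,0,0.2,0.022,0.0008,0.005,0,-0.3,0,0.2,0.030,0.0008,0.007,0,-0.3,0,0.2,0.0375,0.0008,0.0083,0,-0.3,0,0.2,0.0375,0.0008,0.0083,0,-0.3,0])

```text
time_s: 19.5
tcp_pos: [0.6007, -0.0497, 0.135]
ee_rot: [[-0.957, 0.074, 0.28], [0.071, 0.997, -0.024], [-0.281, -0.003, -0.96]]
wrist_force: [-0.0, 0.6, -4.2]
gripper_width: 0.458
gripper_force: 30.0
```

Run:
```python
from h import *
from station import r
s=r.sense();F=bed();t=(s["tcp_pos"]-O)@F*1e3;print("stone bed",(t-[13.2,0,24]).round(1),(F.T@s["wrist_force"]).round(1),s["moment"].round(2))
```

```text
stone bed [146.8  -0.6   0.8] [-2.   0.6 -3.7] [ 0.05  0.85 -0.03]
```

steer_hand(rows=[0.75,0,0,0,0,0,0,0.75,0,0,0,0,0,0,0.75,0,0,0,0,0,0,0.75,0,0,-0.03,0,0,0,0.75,0,0,-0.07,0,0,0,0.5,-0.02,0,-0.1,0,0,0,0,-0.05,0,-0.1,0,0,0,0,-0.05,0,-0.1,0,0,0])

```text
time_s: 20.3
tcp_pos: [0.6262, -0.0504, 0.2498]
ee_rot: [[-0.954, 0.074, 0.29], [0.07, 0.997, -0.023], [-0.291, -0.001, -0.957]]
wrist_force: [-0.9, -0.1, -1.8]
gripper_width: 0.557
gripper_force: 0.0
```

Run:
```python
from h import *
from station import r
s=r.sense();F=bed();t=(s["tcp_pos"]-O)@F*1e3;print(t.round(1))
go(O+F@np.array([.255,-.0003,.09]),tool(F,55))
```

```text
[236.4   0.6 114.2]
d [-0.0229, -0.0009, 0.0202] w [-0.07, 43.94, 0.0] n 6 t 20.3
```

steer_hand(rows=[0,-0.01,0,0,0,8,0,0,-0.02,0,0,0,16,0,0,-0.0229,-0.0009,0.008,0,24,0,0,-0.0229,-0.0009,0.012,0,32,0,0,-0.0229,-0.0009,0.016,0,40,0,0,-0.0229,-0.0009,0.02,0,44,0,0,-0.0229,-0.0009,0.02,0,44,0])

```text
time_s: 21.0
tcp_pos: [0.6501, -0.0537, 0.2281]
ee_rot: [[-0.881, 0.075, -0.468], [0.068, 0.997, 0.033], [0.469, -0.003, -0.883]]
wrist_force: [0.5, 0.2, -1.0]
gripper_width: 0.017
gripper_force: 0.0
```

Run:
```python
from h import *
from station import r
s=r.sense();F=bed();t=(s["tcp_pos"]-O)@F*1e3;print(t.round(1),s["joints"].round(1))
go(O+F@np.array([.228,-.0003,.021]),tool(F,55))
for n in("top","side"):
    q=(cloud(r.capture(n))-O)@F*1e3;x,y,z=[q[...,i] for i in range(3)];k=(x>60)&(x<240)&(abs(y)<19)&(z>36)&(z<48)
    print(n,k.sum(),np.percentile(q[k],[2,98],axis=0).round(1).tolist())
```

```text
[247.5  -0.9  83.7] [   6.9   40.6   30.2   -5.3 -107.1 -101.6]
d [-0.0411, 0.0008, 0.0512] w [-0.11, -0.96, -0.14] n 2 t 21.0
top 466 [[94.1, -18.4, 36.6], [202.3, 18.2, 47.1]]
side 288 [[93.1, -18.7, 37.8], [190.0, 16.9, 45.9]]
```

steer_hand(rows=[0,-0.041,0.0008,0.015,0,-0.9,0,0,-0.041,0.0008,0.04,0,-0.9,0,0,-0.041,0.0008,0.0512,0,-0.9,0,0,-0.041,0.0008,0.0512,0,-0.9,0,0,-0.041,0.0008,0.0512,0,-0.9,0])

```text
time_s: 21.6
tcp_pos: [0.6624, -0.054, 0.1715]
ee_rot: [[-0.893, 0.074, -0.444], [0.067, 0.997, 0.03], [0.445, -0.003, -0.896]]
wrist_force: [-0.5, -0.1, 0.6]
gripper_width: 0.006
gripper_force: 0.0
```

Run:
```python
from h import *
from station import r
s=r.sense();F=bed();t=(s["tcp_pos"]-O)@F*1e3;print(t.round(1),(F.T@s["wrist_force"]).round(1))
go(O+F@np.array([.145,-.0003,.021]),tool(F,55))
```

```text
[231.7  -0.3  28. ] [-0.1 -0.1  0.7]
d [0.0448, 0.0002, 0.0746] w [-0.14, 0.59, -0.05] n 2 t 21.6
```

steer_hand(rows=[0,0.000,0,0.016,0,0.6,0,0,0.008,0,0.023,0,0.6,0,0,0.016,0,0.034,0,0.6,0,0,0.024,0,0.045,0,0.6,0,0,0.032,0,0.056,0,0.6,0,0,0.040,0,0.067,0,0.6,0,0,0.0448,0,0.0746,0,0.6,0,0,0.0448,0,0.0746,0,0.6,0])

```text
time_s: 22.4
tcp_pos: [0.5887, -0.0485, 0.1237]
ee_rot: [[-0.887, 0.074, -0.455], [0.067, 0.997, 0.032], [0.456, -0.002, -0.89]]
wrist_force: [0.4, -0.4, 0.1]
gripper_width: 0.005
gripper_force: 0.0
```

Run:
```python
from h import *
from station import r
s=r.sense();F=bed();t=(s["tcp_pos"]-O)@F*1e3;print(t.round(1),(F.T@s["wrist_force"]).round(1))
go(O+F@np.array([.125,-.0003,.021]),tool(F,55))
```

```text
[144.   -0.3  20.5] [ 0.4 -0.4 -0.1]
d [0.0113, 0.0, 0.0153] w [-0.11, -0.15, -0.05] n 1 t 22.4
```

steer_hand(rows=[0,0.005,0,0.007,0,0,0,0,0.009,0,0.012,0,0,0,0,0.0113,0,0.0153,0,0,0,0,0.0125,0,0.017,0,0,0,0,0.0136,0,0.0186,0,0,0,0,0.0147,0,0.0202,0,0,0])

```text
time_s: 23.0
tcp_pos: [0.5702, -0.0473, 0.113]
ee_rot: [[-0.891, 0.073, -0.448], [0.066, 0.997, 0.03], [0.449, -0.003, -0.893]]
wrist_force: [9.3, -0.6, 8.3]
gripper_width: 0.002
gripper_force: 5.9
```

Run:
```python
from h import *
from station import r
s=r.sense();F=bed();t=(s["tcp_pos"]-O)@F*1e3;print(t.round(1),(F.T@s["wrist_force"]).round(1))
for n in("top","side"):
    c=r.capture(n);q=(cloud(c)-O)@F*1e3;x,y,z=[q[...,i] for i in range(3)];k=(x>-10)&(x<240)&(abs(y)<19)&(z>36)&(z<48)
    print(n,k.sum(),np.percentile(q[k],[2,98],axis=0).round(1).tolist())
cv2.imwrite("pics/s5.png",cv2.resize(c["pixels"][160:320,220:420,::-1],(800,600)[:2],interpolation=cv2.INTER_CUBIC))
```

```text
[122.7  -0.5  19.8] [12.1  0.1  2.9]
top 467 [[6.1, -18.0, 36.5], [141.3, 18.3, 46.8]]
side 388 [[6.6, -18.7, 36.6], [145.9, 17.6, 46.0]]
```

View pics/s5.png

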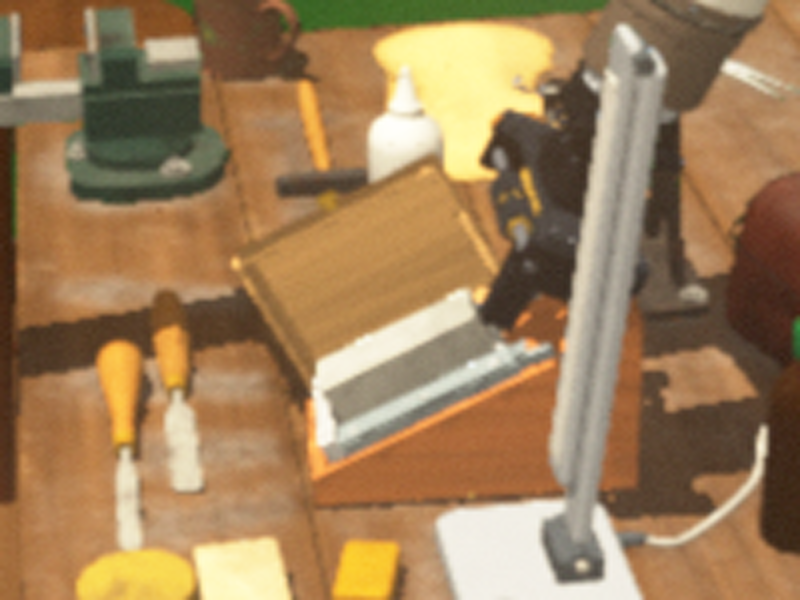

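The view shows the stone nearly at the stop with the fingers on its upper end. I'll push a little more to confirm contact with the stop.

steer_hand(rows=[0,0.0008,0,0.0012,0,0,0,0,0.0014,0,0.002,0,0,0,0,0.002,0,0.0028,0,0,0,0,0.002,0,0.0028,0,0,0])

```text
time_s: 23.5
tcp_pos: [0.5701, -0.0474, 0.113]
ee_rot: [[-0.894, 0.072, -0.442], [0.066, 0.997, 0.029], [0.443, -0.003, -0.897]]
wrist_force: [11.1, -0.7, 10.3]
gripper_width: 0.011
gripper_force: 7.4
```

Run:
```python
from h import *
from station import r
s=r.sense();F=bed();t=(s["tcp_pos"]-O)@F*1e3;print(t.round(1),(F.T@s["wrist_force"]).round(1))
```

```text
[122.6  -0.5  19.8] [14.6  0.1  3.8]
```

steer_hand(rows=[0,0.002,0,0.003,0,0,0,0,0.004,0,0.0055,0,0,0,0,0.0055,0,0.008,0,0,0,0,0.0055,0,0.008,0,0,0])

```text
time_s: 23.9
tcp_pos: [0.5698, -0.0473, 0.1129]
ee_rot: [[-0.904, 0.069, -0.422], [0.064, 0.998, 0.026], [0.423, -0.004, -0.906]]
wrist_force: [24.1, -1.1, 22.7]
gripper_width: 0.004
gripper_force: 15.5
```

Run:
```python
from h import *
from station import r
s=r.sense();F=bed();t=(s["tcp_pos"]-O)@F*1e3;print(t.round(1),(F.T@s["wrist_force"]).round(1))
go(O+F@np.array([.20,-.0003,.08]),tool(F,45))
```

```text
[122.2  -0.5  19.9] [31.9  0.7  8.7]
d [0.0013, -0.0003, -0.0983] w [-0.31, -8.03, 0.18] n 2 t 23.9
```

The stone is home: there was 32 N of push with no further travel. Next I'll retreat and move over to the cover.

steer_hand(rows=[0,0,0,-0.03,0,0,0,0,0,0,-0.08,0,0,0,0,0,0,-0.13,0,-6,0,0,0.01,0,-0.16,0,-14,0,0,0.02,0,-0.18,0,-22,0,0,0.02,0,-0.18,0,-24,0])

```text
time_s: 24.5
tcp_pos: [0.6195, -0.0507, 0.2804]
ee_rot: [[-0.996, 0.074, -0.044], [0.074, 0.997, 0.002], [0.044, -0.001, -0.999]]
wrist_force: [0.7, -0.3, 0.6]
gripper_width: 0.006
gripper_force: 0.0
```

Run:
```python
from h import *
from station import r
s=r.sense();F=bed();t=(s["tcp_pos"]-O)@F*1e3;print(t.round(1))
q=(cloud(r.capture("top"))-O)@F*1e3;x,y,z=[q[...,i] for i in range(3)];k=(x>-10)&(x<130)&(abs(y)<19)&(z>36)&(z<48)
print(k.sum(),np.percentile(q[k],[2,50,98],axis=0).round(1).tolist())
go(O+F@np.array([.055,.172,.19]),tool(F,20))
```

```text
[ 2.449e+02 -2.000e-01  1.444e+02]
430 [[6.4, -17.6, 36.5], [62.6, 0.3, 41.5], [115.5, 18.3, 46.6]]
d [0.1852, 0.1721, 0.0556] w [-0.05, -10.8, 0.02] n 6 t 24.55
```

steer_hand(rows=[0,0.03,0.02,-0.02,0,0,0,0,0.065,0.05,-0.02,0,-4,0,0,0.1,0.085,-0.01,0,-10.8,0,0,0.13,0.12,0.01,0,-10.8,0,0,0.16,0.15,0.03,0,-10.8,0,0,0.1852,0.172,0.05,0,-10.8,0,0,0.1852,0.1721,0.0556,0,-10.8,0,0,0.1852,0.1721,0.0556,0,-10.8,0])

```text
time_s: 25.35
tcp_pos: [0.4438, 0.135, 0.2273]
ee_rot: [[-0.989, 0.073, 0.128], [0.071, 0.997, -0.014], [-0.128, -0.005, -0.992]]
wrist_force: [-0.9, 0.3, 0.9]
gripper_width: 0.006
gripper_force: 0.0
```

Run:
```python
from h import *
from station import r
s=r.sense();F=bed();t=(s["tcp_pos"]-O)@F*1e3;print(t.round(1),s["joints"].round(1))
go(O+F@np.array([.055,.165,.0827]),tool(F,20))
```

```text
[ 53.1 172.  186.2] [  40.8    2.3  -27.5    6.6  -55.3 -138.4]
d [-0.0383, -0.0066, 0.0962] w [-0.28, -0.63, 0.13] n 3 t 25.35
```

steer_hand(rows=[0,-0.015,0,0.04,0,-0.6,0,0,-0.03,-0.003,0.08,0,-0.6,0,0,-0.0383,-0.0066,0.0962,0,-0.6,0,0,-0.0383,-0.0066,0.0962,0,-0.6,0,0,-0.0383,-0.0066,0.0962,0,-0.6,0])

```text
time_s: 25.85
tcp_pos: [0.4958, 0.1238, 0.1387]
ee_rot: [[-0.987, 0.076, 0.141], [0.075, 0.997, -0.014], [-0.142, -0.003, -0.99]]
wrist_force: [-0.1, 0.3, 0.0]
gripper_width: 0.003
gripper_force: 0.0
```

Run:
```python
from h import *
from station import r
s=r.sense();F=bed();t=(s["tcp_pos"]-O)@F*1e3;print(t.round(1),s["joints"].round(1),s["wrist_force"].round(1))
for th in (1.85,1.65,1.45,1.25,1.05,.9,.8):
    c_,s_=np.cos(th),np.sin(th);b=np.array([55,53.5-97*c_+49*s_+16,3+97*s_+49*c_])
    print(th,b.round(0),(s["ee_rot"].T@(F@(b-t))/1e3).round(4).tolist())
```

```text
[ 58.  164.7  83.2] [  35.5   12.1  -30.8    8.1  -41.2 -135.7] [-0.1  0.3  0. ]
1.85 [ 55. 143.  83.] [0.0026, -0.0213, 0.0015]
1.65 [ 55. 126.  96.] [0.007, -0.0387, -0.0107]
1.45 [ 55. 106. 105.] [0.0101, -0.0583, -0.0195]
1.25 [ 55.  85. 111.] [0.0119, -0.0793, -0.0244]
1.05 [ 55.  64. 112.] [0.0122, -0.101, -0.0253]
0.9 [ 55.  48. 109.] [0.0115, -0.1172, -0.0233]
0.8 [ 55.  37. 107.] [0.0105, -0.1277, -0.0207]
```

steer_hand(rows=[0,0.0026,-0.0213,0.0015,0,0,0,0,0.005,-0.030,-0.005,0,0,0,0,0.007,-0.0387,-0.0107,0,0,0,0,0.0086,-0.0485,-0.0155,0,0,0,0,0.0101,-0.0583,-0.0195,0,0,0,0,0.011,-0.069,-0.022,0,0,0,0,0.0119,-0.0793,-0.0244,0,0,0])

```text
time_s: 26.55
tcp_pos: [0.4736, 0.0458, 0.1616]
ee_rot: [[-0.987, 0.074, 0.142], [0.073, 0.997, -0.013], [-0.142, -0.002, -0.99]]
wrist_force: [0.0, 0.4, 0.6]
gripper_width: 0.008
gripper_force: 0.3
```

Run:
```python
from h import *
from station import r
s=r.sense();F=bed();t=(s["tcp_pos"]-O)@F*1e3;print(t.round(1))
c=r.capture("side");cv2.imwrite("pics/s6.png",cv2.resize(c["pixels"][160:320,220:420,::-1],(800,600)[:2],interpolation=cv2.INTER_CUBIC))
for th in (1.05,.9,.8):
    c_,s_=np.cos(th),np.sin(th);b=np.array([55,53.5-97*c_+49*s_+16,3+97*s_+49*c_])
    print(th,b.round(0),(s["ee_rot"].T@(F@(b-t))/1e3).round(4).tolist())
```

```text
[ 54.3  85.2 111.1]
1.05 [ 55.  64. 112.] [-0.0005, -0.0215, -0.0006]
0.9 [ 55.  48. 109.] [-0.0012, -0.0376, 0.0014]
0.8 [ 55.  37. 107.] [-0.0021, -0.0482, 0.004]
```

steer_hand(rows=[0,-0.0003,-0.011,-0.0004,0,0,0,0,-0.0005,-0.0215,-0.0006,0,0,0,0,-0.001,-0.03,0.0005,0,0,0,0,-0.0012,-0.0376,0.0014,0,0,0,0,-0.002,-0.0482,0.004,0,0,0,0,-0.002,-0.0482,0.004,0,0,0])

```text
time_s: 27.2
tcp_pos: [0.4721, -0.003, 0.1568]
ee_rot: [[-0.987, 0.076, 0.14], [0.075, 0.997, -0.014], [-0.14, -0.003, -0.99]]
wrist_force: [-0.3, -0.3, 0.5]
gripper_width: 0.008
gripper_force: 0.0
```

steer_hand(rows=[0,0,0,-0.04,0,0,0,0,0,0,-0.09,0,0,0,0,0.03,0,-0.13,0,0,0,0,0.07,0,-0.16,0,0,0,0,0.11,0,-0.18,0,0,0,0,0.11,0,-0.18,0,0,0,0,0.11,0,-0.18,0,0,0])

```text
time_s: 27.9
tcp_pos: [0.3382, 0.0089, 0.3208]
ee_rot: [[-0.987, 0.072, 0.144], [0.072, 0.997, -0.011], [-0.144, -0.0, -0.99]]
wrist_force: [-0.1, -0.1, -0.3]
gripper_width: 0.008
gripper_force: 0.0
```

Run:
```python
from h import *
from station import r
F=bed();c=r.capture("side");cv2.imwrite("pics/s7.png",c["pixels"][100:460,180:640,::-1])
q=(cloud(r.capture("top"))-O)@F*1e3;x,y,z=[q[...,i] for i in range(3)];k=(x>-30)&(x<140)&(abs(y)<60)&(z>20)&(z<140)
print(k.sum(),np.percentile(q[k],[2,50,98],axis=0).round(1).tolist())
```

```text
1856 [[-17.7, -52.4, 27.5], [62.3, -0.8, 51.4], [130.9, 50.8, 57.5]]
```

View pics/s7.png

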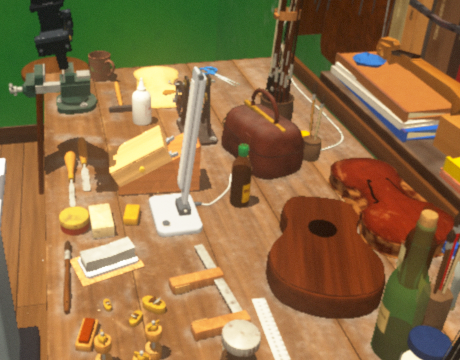

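The view shows the cover shut over the stand at (155,155), with its top 51–52 mm off the bed. The worn stone lies flat on the pad at (105,260), and the other tools are where they were.

```bash
python3 -c "
from station import r
print(r.finish_job())"
```

```text
the job is handed in; nothing more can be done
None
```

The worn stone is flat on the cork pad, the thick flat stone is home against the stop, the dust cover is shut, and the job was handed in at about 28 s, with the other tools looking untouched in the last side view.

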